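# Dispense three nozzle caps into the cup

## Task

Three sockets of the nozzle test rail still want a cap. Stand the amber cup under the drop side of the red cap dispenser and, with the cup there, press the dispenser's sprung lever fully down exactly three times, letting it come all the way up after each press, so that the cup holds three caps and the other two stay in the magazine. Leave the cup standing upright there, and do not push the green button or move the coupler.

Things in the scene. Friction and masses are not known exactly. Their poses are not given: they have to be found in the camera images.
- cup: Translucent amber round cup, open on top, loose, about 180 g: 120 mm outer diameter, 4 mm wall, 75 mm high. Origin: centre of the underside, z up. On its +y side a black upright grip tab: 14 mm thick along the cup's x, from 58 to 98 mm off the cup's axis along +y, from 27.5 to 72.5 mm above the underside.
- cup_tab (a point): Point on the cup's grip tab: middle of the tab's top face, 82 mm from the cup's axis along the cup's +y, 72.5 mm above its underside. Axes as the cup's.
- dispenser: Fixed white and aluminium cap dispenser. Origin on the bench under the axis of its clear magazine (58 x 58 mm, top 210 mm up); z up, lever to its -y, caps come out to its +y. Deck: underside 92 mm, top 104 mm up, edge at y = +28 mm. Column: y -90 to -5 mm. A full press pushes only the lowest cap over the deck's +y edge; as the lever comes up the next one drops into place.
- mouth (a point): Point on the bench 80 mm from the dispenser's origin along its +y, under the drop: the cup's centre belongs here. Axes as the dispenser's. The cup's rim (75 mm) then reaches 8 mm under the deck's edge (underside 92 mm), so bring the cup in low from the +y side, its tab turned to the dispenser's +y.
- magazine (a point): Point on the magazine's axis, on the deck's top, 104 mm above the bench.
- lever (a joint): Angle of the sprung, damped lever (rad): 0 up at rest, 0.42 fully down at its stop; springs back by itself in about 1 s when let go. About 4 N on the pad starts it, 6 to 10 N takes it down at 0.1 m/s. The cap drops between about 0.3 and 0.37, so press right down. Press steadily (half a second or longer), or caps may fly past the cup.
- lever_pad (a point): Middle of the top face of the lever's black pad (50 x 50 mm). At rest it is 190 mm from the dispenser's origin along its -y, 183 mm above the bench, and slopes 0.21 rad, outer end higher; it sinks 50 mm, nearly straight, when fully down. The hinge runs along the dispenser's x, 116 mm inward of this point. Axes turn with the lever.
- test_rail: Fixed steel nozzle test rail, 340 mm along its y, 50 mm wide, about 95 mm high, four black twist sockets, one with a red cap on it. Origin: centre of the underside. Bystander.
- button_box: Fixed white enamel push button box, 80 x 80 x 55 mm, green button on top (about 85 mm high over all). Origin: centre of the underside. Bystander.
- bench_button (a joint): Travel of the green button of the button box (m), 0 up, 0.006 pressed.
- coupler: Loose upright chrome quick coupler, 44 mm diameter, 82 mm high, 280 g. Origin: centre of the underside. Bystander.
- cap1: Red plastic cap with a thin black seal at its foot, disc 44 mm diameter, 18 mm high, 22 g; at the start number 1 from the bottom of the magazine's stack of five. Origin: centre of the underside.
- cap2: Red plastic cap with a thin black seal at its foot, disc 44 mm diameter, 18 mm high, 22 g; at the start number 2 from the bottom of the magazine's stack of five. Origin: centre of the underside.
- cap3: Red plastic cap with a thin black seal at its foot, disc 44 mm diameter, 18 mm high, 22 g; at the start number 3 from the bottom of the magazine's stack of five. Origin: centre of the underside.
- cap4: Red plastic cap with a thin black seal at its foot, disc 44 mm diameter, 18 mm high, 22 g; at the start number 4 from the bottom of the magazine's stack of five. Origin: centre of the underside.
- cap5: Red plastic cap with a thin black seal at its foot, disc 44 mm diameter, 18 mm high, 22 g; at the start number 5 from the bottom of the magazine's stack of five. Origin: centre of the underside.
Not all that is in view belongs to the job. Of the things that look like the cup, take the one that is farthest to the robot's right at the start.

How it is judged (in metres and radians):
On the way, in this order (a step that is already met when the one before it is completed fails the run):
1. lever pressed down, first time (value of joint lever above 0.33 rad).
2. lever back up after the first press (value of joint lever below 0.06 rad), for 0.1 s.
3. lever pressed down, second time (value of joint lever above 0.33 rad).
4. lever back up after the second press (value of joint lever below 0.06 rad), for 0.1 s.
5. lever pressed down, third time (value of joint lever above 0.33 rad).
6. lever back up after the third press (value of joint lever below 0.06 rad), for 0.1 s.
At the end, for the whole second after the job is handed in: cap1, cap2, cap3 rest in the cup (within 57 mm of its axis, not above its rim); cap4 and cap5 are still in the magazine; the cup stands upright (within 0.1 rad) and still on the bench, its centre within 50 mm of the mouth point; the lever is up (under 0.06 rad) (horizontal distance between each of cap1, cap2, cap3 and cup below 0.057 m and z of cap1 in the frame of cup between -0.002 and 0.078 m and linear speed of each of cap1, cap2, cap3 below 0.03 m/s and z of cap2 in the frame of cup between -0.002 and 0.078 m and z of cap3 in the frame of cup between -0.002 and 0.078 m and horizontal distance between each of cap4, cap5 and magazine below 0.025 m and height (world z) of each of cap4, cap5 above 0.098 m and height (world z) of cup below 0.008 m and angle between cup's own z axis and vertical below 0.1 rad and horizontal distance between cup and mouth below 0.05 m and linear speed of cup below 0.02 m/s and value of joint lever below 0.06 rad); the robot touches nothing.
It fails at once if the green button is pushed (value of joint bench_button above 0.003 m).
It fails at once if the coupler is moved more than 30 mm (distance of coupler from where it was at the start of the episode above 0.03 m).
It also fails if it takes over 58 s, if anything falls off the work surface, if the arm or the gripper's body presses on something with over 40 N, if the wrist force passes 120 N, or if a joint passes its speed limit or range.

## Robot

A 7-joint arm with a two-finger parallel gripper is mounted at the origin on the work surface. World frame = base frame: x ahead of the robot, y to its left, z up, the work surface at z = 0. Lengths are in mm, angles in rad, forces in N, time in s.
With the tool pointing down it reaches from about 425 to 825 mm from the base axis. Payload 3.6 kg.
Tool frame: the origin (TCP) lies midway between the tips of the shut fingers; the grasp point (between the pads) lies 19 mm behind it; z points along the fingers, y is the direction in which the jaws open and shut (so a half turn about z gives the same grasp; the last joint's range is limited). The gripper opens to 93 mm and grips with 3 to 60 N. Pads are 15 mm wide; open, the fingers measure 128 mm over their backs; the gripper's body (75 mm by 188 mm) begins 65 mm behind the grasp point.
Start: joints at [-1.242, 0.615, -0.013, 1.423, 0.008, 1.103, -0.04], TCP at [225.777, 609.497, 218.64] pointing down, gripper open.
Joint ranges: [-3.12, 3.12], [-0.3, 2.06], [-1.34, 1.32], [0.26, 2.42], [-1.36, 4.5], [0.01, 1.98], [-2.84, 2.84]. Speed limits (rad/s): [2.79, 2.79, 3.14, 3.14, 3.14, 3.14, 3.14].

## Interface

Orientations are given as a unit quaternion [x, y, z, w].
In Python, from rig import bot gives the robot as it stands.
- The arm moves only by the tool arm_command, never from a script. Its argument "plan" is a list of rows, each a list of 2 entries, a list of its own where there are three numbers: the shift along the tool's x, y, z in cm, then the turn about the tool's z in degrees. In form: [[[dx, dy, dz], twist], ...]. A call has 1 to 20 rows; each row shifts and turns the commanded pose from where the row before left it, along the tool's axes as they then stand; what a row does not reach is not made up. A row lasts 1/12 s, in which the tool goes at most 41.7 mm and 7.16 degrees, less where a joint would pass 70% of its speed; a pose out of reach is approached as far as the arm can. A call is refused whole if a number of a shift passes 4.17 or a number of a turn 7.16, either way. A call with a gripper value outside its range is refused whole. "fingers" is the opening, from -1 (shut) to 1 (fully open), set as the call begins (left out, the last holds). The fingers move at their own pace and stop on an object; the grip force is fixed at half the most. Time passes only in rows, so rows that do not move let the fingers close. It gives the time, the measured TCP pose, the force and the opening at its end, in the units of the state.
- bot.observe(): the state, without advancing time (a new reading comes with each control period).
- bot.snapshot(name): name is "scene" or "side" or "wrist"; returns a dict with "pixels" (384x512x3 uint8, red, green, blue), "fx", "fy", "cx", "cy" (pixels), "dist_coeffs" ([k1, k2, p1, p2, k3] as OpenCV has them; the pictures are not rectified), "rvec" (rotation vector, rad) and "tvec" (3), from world to camera coordinates, as OpenCV has them. Camera axes: x right, y down, z forward; pixel columns grow to the right and rows downward; lengths in mm; the calibration is good to about 2 mm. A picture is of the moment at which its call begins. There is no depth.
- bot.sign_off(): hands the job in, once; it reports no verdict.
Trained networks look in the newest picture that a camera, given by its name, has taken for a name from the list of things; names that differ only in an ending like _2 or _b are one class to them, and where a whole thing is asked for, a point or a joint stands for the part that bears it (a point fixed in the world has none). Each returns a list of dicts, best first, with "confidence" (0 to 1); they miss things now and then, are a little off and sometimes report something else, mostly with a low value. They report only what shows in the picture. A call takes as long as a camera call. They do not tell look-alikes from the thing itself.
- bot.recognise(camera, thing): "point" ([x, y, z] in mm, in the coordinates of the camera as it stood for that picture, good to about 4 mm: the middle of the surface that is visible of it).
The state is a dict: "time": time; "joint_pos": joint angles; "joint_vel": joint speeds; "joint_efforts": joint torques, N m; "tool_pos": TCP position; "eef_rot": TCP orientation; "wrist_force": force on the tool from outside, world axes, zero at the start; "torque": the same for the moment, N m; "gripper_width": finger opening in mm.
Only numpy, scipy, OpenCV 4.12 (cv2) and the standard library are available. Lean on these libraries where they do the work, as an engineer would, in place of code of your own. Each camera call takes 0.05 s, during which the arm holds its last target.

## Working session

There is one attempt and no reset: what is moved stays moved. The work goes in short steps, Python scripts to look and compute and a tool call to move; the robot and the scene stay as the last step left them, time stands still between calls to the robot, and variables do not carry over. Pictures are saved under pics/ and viewed, and the job is handed in when it is done.

Besides the shell and the picture viewer there is one more tool, called after ">>>" as name(argument=value, ...), one argument or row to a line, values as JSON. arm_command: Moves the arm, as the interface text tells. Its arguments: {"type":"object","properties":{"plan":{"type":"array"},"fingers":{"type":"number"}},"required":["plan"]}

```bash
ls; mkdir -p pics; cat > h.py <<'E'
from rig import bot
import numpy as np, cv2
def snap(c,fn=None):
    s=bot.snapshot(c)
    if fn: cv2.imwrite('pics/'+fn+'.png',s['pixels'][:,:,::-1])
    return s
def c2w(s,p):
    R,_=cv2.Rodrigues(np.array(s['rvec'],float)); return R.T@(np.array(p,float)-np.array(s['tvec'],float).ravel())
def K(s): return np.array([[s['fx'],0,s['cx']],[0,s['fy'],s['cy']],[0,0,1.]])
def proj(s,P):
    return cv2.projectPoints(np.array(P,float).reshape(-1,1,3),np.array(s['rvec'],float),np.array(s['tvec'],float),K(s),np.array(s['dist_coeffs'],float))[0].reshape(-1,2)
def pz(s,uv,z):
    u=cv2.undistortPoints(np.array(uv,float).reshape(-1,1,2),K(s),np.array(s['dist_coeffs'],float)).reshape(-1,2)
    R,_=cv2.Rodrigues(np.array(s['rvec'],float)); C=-R.T@np.array(s['tvec'],float).ravel()
    d=np.c_[u,np.ones(len(u))]@R
    return C+d*((z-C[2])/d[:,2])[:,None]
E
python3 - <<'E'
from h import *
print(bot.observe())
for c in ['scene','side','wrist']:
    s=snap(c,c+'0')
    R,_=cv2.Rodrigues(np.array(s['rvec'],float)); print(c,'cam at',(-R.T@np.array(s['tvec']).ravel()).round())
    for t in ['cup','cup_tab','dispenser','lever_pad','test_rail','button_box','coupler','cap1']:
        for r in bot.recognise(c,t): print(c,t,round(r['confidence'],2),c2w(s,r['point']).round(),)
E
```

```text
pics
{'time': 0.0, 'joint_pos': array([-1.24251124,  0.61591633, -0.0126047 ,  1.4248981 ,  0.00811352,
        1.10337918, -0.04039263]), 'joint_vel': array([-0.00045682, -0.00124828,  0.0037532 ,  0.00192051, -0.00099452,
       -0.00089316,  0.00125889]), 'joint_efforts': array([ 4.63703111e-05, -4.58938050e+01,  2.08922373e-01, -1.65746766e+01,
       -6.11392152e-02,  2.04401370e-02,  2.27025171e-04]), 'tool_pos': array([225.52964742, 608.77792496, 217.4833439 ]), 'eef_rot': array([ 1.76428816e-01,  9.84312576e-01, -1.25981289e-03, -1.97778553e-04]), 'wrist_force': array([ 0.36420828, -0.05729239, -0.54598183]), 'torque': array([-0.03462716, -0.01411248, -0.00151945]), 'gripper_width': 92.69938608846846}
scene cam at [1164.  808.  896.]
scene cup 0.96 [559. 302.  39.]
scene cup 0.91 [444. 468.  42.]
scene cup 0.74 [731. 426.  32.]
scene cup_tab 0.82 [444. 464.  42.]
scene cup_tab 0.74 [556. 304.  42.]
scene cup_tab 0.59 [738. 422.  31.]
scene cup_tab 0.42 [ 670. -427.   44.]
scene dispenser 0.86 [ 513. -102.  105.]
scene lever_pad 0.74 [ 489. -241.  174.]
scene lever_pad 0.68 [ 656. -443.   80.]
scene lever_pad 0.41 [ 671. -429.   45.]
scene test_rail 0.87 [808.  -2.  72.]
scene button_box 0.7 [ 671. -429.   46.]
scene coupler 0.8 [766. 267.  42.]
side cam at [   3.  729. 1114.]
side cup 0.65 [564. 301.  30.]
side cup 0.64 [751. 428.  33.]
side cup_tab 0.95 [743. 422.  33.]
side cup_tab 0.88 [556. 302.  35.]
side cup_tab 0.34 [ 655. -450.   70.]
side dispenser 0.88 [ 467. -104.  139.]
side lever_pad 0.75 [ 472. -233.  170.]
side test_rail 0.8 [782. -29.  74.]
side test_rail 0.71 [732. 265.  33.]
side test_rail 0.5 [ 468. -108.  138.]
side button_box 0.7 [ 641. -427.   49.]
side coupler 0.69 [732. 263.  33.]
side cap1 0.6 [489. -78. 194.]
wrist cam at [165. 633. 385.]
wrist cup 0.61 [397. 470.  44.]
wrist cup_tab 0.86 [396. 467.  41.]
```

View pics/scene0.png

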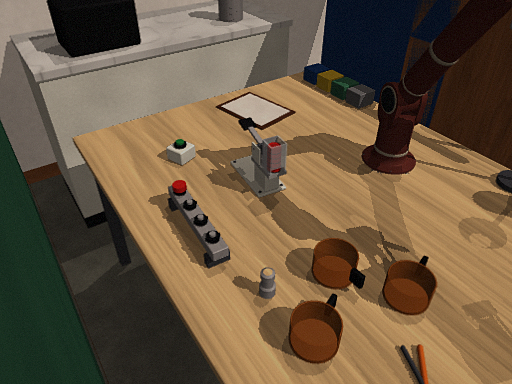

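View pics/side0.png

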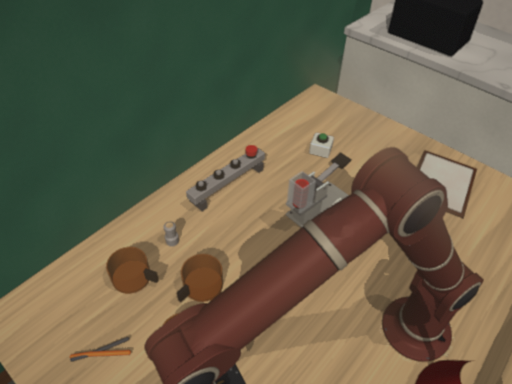

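View pics/wrist0.png

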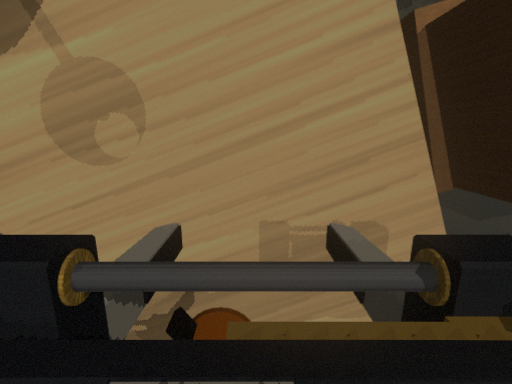

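Three cup look-alikes, by scene pixels: (335,262) at about (559,302), (410,287) at (444,468) and (316,330) at (731,426). The robot's right is -y, so the first (y≈302) fits. I'll confirm it in a crop.

```bash
python3 - <<'E'
from h import *
a=cv2.imread('pics/scene0.png');b=cv2.imread('pics/side0.png')
A=cv2.resize(a[230:300,300:375],None,fx=5,fy=5,interpolation=cv2.INTER_CUBIC)
B=cv2.resize(b[245:310,165:240],None,fx=5,fy=5,interpolation=cv2.INTER_CUBIC)
B=cv2.copyMakeBorder(B,0,25,0,0,cv2.BORDER_CONSTANT)
cv2.imwrite('pics/cup_crop.png',np.hstack([A,B]))
A=cv2.resize(a[105:205,220:300],None,fx=5,fy=5,interpolation=cv2.INTER_CUBIC)
B=cv2.resize(b[140:240,275:355],None,fx=5,fy=5,interpolation=cv2.INTER_CUBIC)
cv2.imwrite('pics/disp_crop.png',np.hstack([A,B]))
E
```

```text
(no output)
```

View pics/cup_crop.png

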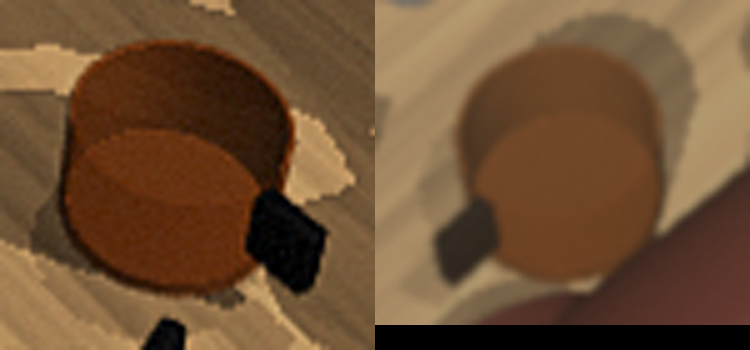

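View pics/disp_crop.png

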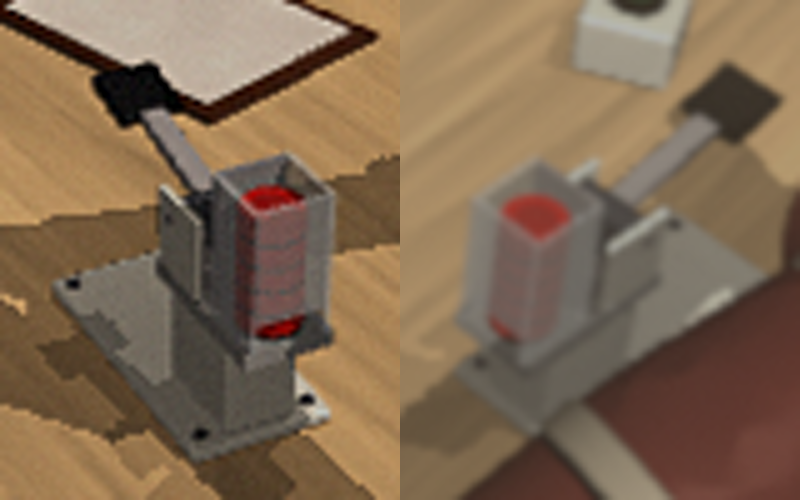

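```bash
cat > fit.py <<'E'
from h import *
from scipy.optimize import least_squares
def R2(y): return np.array([[np.cos(y),-np.sin(y),0],[np.sin(y),np.cos(y),0],[0,0,1]])
def T(p,L): return (R2(p[2])@np.array(L,float).T).T+np.array([p[0],p[1],0])
th=np.linspace(0,2*np.pi,120)
circ=np.vstack([np.c_[60*np.cos(th),60*np.sin(th),0*th+z] for z in (0,75)])
tab=np.array([[x,y,z] for x in(-7,7) for y in(58,98) for z in(27.5,72.5)])
E
python3 - <<'E'
from fit import *
s=snap('scene');d=snap('side')
def ext(u): return [u[:,0].min(),u[:,0].max(),u[:,1].min(),u[:,1].max()]
def cen(u):
    h=cv2.convexHull(u.astype(np.float32)); m=cv2.moments(h); return [m['m10']/m['m00'],m['m01']/m['m00']]
def f(p):
    r=[]
    for c,e,t in((s,[312.4,359.2,238,288.6],[357.4,278.4]),(d,[181.4,223,254,301.6],[183.4,293.4])):
        r+=list(np.array(ext(proj(c,T(p,circ))))-e)+list(np.array(cen(proj(c,T(p,tab))))-t)
    return r
best=min((least_squares(f,[559,302,y]) for y in np.arange(-3,3,1)),key=lambda q:q.cost)
print('cup',best.x,np.round(best.fun,1))
mag=[[x,y,210] for x in(-29,29) for y in (-29,29)]
obs_s=np.array([(262.4,141.4),(277.6,136),(286.6,143),(269.6,147.4)]);obs_d=np.array([(289.4,179),(302,171.6),(315.6,181),(303,189)])
def g(p):
    r=[]
    for c,o,pad in((s,obs_s,(247.6,124)),(d,obs_d,(341.4,160.6))):
        u=proj(c,T(p,mag)); 
        from scipy.optimize import linear_sum_assignment as L
        D=np.linalg.norm(u[:,None]-o[None],axis=2);i,j=L(D)
        r+=list((u[i]-o[j]).ravel())
        r+=list(proj(c,T(p,[[0,-190,183]]))[0]-pad)
    return r
best=min((least_squares(g,[500,-60,y]) for y in np.arange(-1,1,.25)),key=lambda q:q.cost)
print('disp',best.x,np.round(best.fun,1)); p=best.x
print('mouth',T(p,[[0,80,0]]),'pad',T(p,[[0,-190,183]]))
for c,n in((s,'scene'),(d,'side')):
    for t in('button_box','coupler','test_rail','cup'):
        for r in bot.recognise(n,t): print(n,t,r['confidence'],c2w(c,r['point']).round())
print(bot.observe()['time'])
E
```

```text
cup [554.51645348 299.96000403  25.16734676] [-0.1  0.9 -1.3 -0.1  0.2 -1.2 -0.7  0.4 -1.1 -0.1 -0.3 -1. ]
disp [ 4.92626190e+02 -7.44230799e+01 -1.26862030e-01] [ 0.8 -1.3  1.   0.3 -0.  -2.4  1.6  0.5  0.8 -2.  -0.3 -1.  -0.9 -0.1
 -0.3 -1.5 -1.  -0.5 -0.5 -1.5]
mouth [[502.74795102   4.93402399   0.        ]] pad [[ 468.58700618 -262.8962018   183.        ]]
scene button_box 0.88 [ 670. -427.   48.]
scene coupler 0.8 [762. 266.  44.]
scene test_rail 0.57 [808.  -1.  75.]
scene cup 0.94 [729. 425.  30.]
scene cup 0.9 [445. 460.  40.]
scene cup 0.64 [561. 302.  38.]
side button_box 0.83 [ 641. -424.   48.]
side coupler 0.75 [733. 265.  35.]
side coupler 0.59 [558. 302.  37.]
side test_rail 0.73 [779. -30.  75.]
side cup 0.87 [751. 428.  33.]
side cup 0.56 [562. 304.  31.]
1.85
```

The crop confirms the target: an amber cup with a black tab, at (554,300), yaw≈0.03. The dispenser is at (493,-74), yaw≈-0.13. First I turn the jaws along the cup's x.

>>> arm_command(
  plan=[
    [[0,0,0],6.8],
    [[0,0,0],6.8],
    [[0,0,0],6.8],
    [[0,0,0],6.8],
    [[0,0,0],6.8],
    [[0,0,0],6.8],
    [[0,0,0],6.8],
    [[0,0,0],6.8],
    [[0,0,0],6.8],
    [[0,0,0],6.5],
  ],
  fingers=0.2,
)

```text
time: 2.68
tool_pos: [225.6, 609.6, 218.7]
eef_rot: [0.697, 0.717, -0.0, -0.0]
wrist_force: [-0.0, -0.3, -0.2]
gripper_width: 55.7
```

```bash
cat > go.py <<'E'
import sys
from h import *
from scipy.spatial.transform import Rotation as Ro
def to(P,yaw=None):
    o=bot.observe(); R=Ro.from_quat(o['eef_rot']).as_matrix()
    j=np.degrees(np.arctan2(R[1,1],R[0,1]))
    print('t',o['time'],'pos',o['tool_pos'].round(1),'jaw deg',round(j,1),'toolz',R[:,2].round(3),'F',o['wrist_force'].round(1),'w',round(o['gripper_width'],1),'j',o['joint_pos'].round(2))
    print('shift cm',(R.T@(np.array(P,float)-o['tool_pos'])/10).round(2), 'twist', None if yaw is None else round(j-yaw,1))
if __name__=='__main__':
    a=[float(x) for x in sys.argv[1:]]; to(a[:3],a[3] if len(a)>3 else None)
E
python3 go.py 551.6 382 200 2
```

```text
t 2.6833 pos [225.6 609.6 218.7] jaw deg 1.7 toolz [-0.  0. -1.] F [-0.  -0.3 -0.2] w 55.7 j [-1.42  0.63  0.3   1.43 -0.2   1.11 -1.05]
shift cm [-23.69  31.93   1.86] twist -0.3
```

>>> arm_command(
  plan=[
    [[-1.97,2.66,0],0],
    [[-1.97,2.66,0],0],
    [[-1.97,2.66,0],0],
    [[-1.97,2.66,0],0],
    [[-1.97,2.66,0],0],
    [[-1.97,2.66,0],0],
    [[-1.97,2.66,0],0],
    [[-1.97,2.66,0],0],
    [[-1.97,2.66,0],0],
    [[-1.97,2.66,0],0],
    [[-1.97,2.66,0],0],
    [[-1.97,2.66,0],0],
    [[0,0,0],0],
    [[0,0,0],0],
  ],
)

```text
time: 3.85
tool_pos: [555.1, 381.4, 218.5]
eef_rot: [0.697, 0.717, -0.0, 0.001]
wrist_force: [-1.5, 0.7, 0.5]
gripper_width: 56.1
```

```bash
python3 go.py 551.6 382 34 2; python3 - <<'E'
from fit import *
out=[]
for c in['wrist','scene','side']:
    s=snap(c,c+'1')
    im=s['pixels'][:,:,::-1].copy()
    p=(554.5,300,.0346)
    for q in proj(s,T(p,np.vstack([circ[::4],tab]))): cv2.circle(im,tuple(int(round(v)) for v in q),1,(0,255,0),-1)
    pd=(492.6,-74.4,-.127)
    D=[[x,y,210] for x in(-29,29) for y in(-29,29)]+[[0,-190,183]]+[[x,28,104] for x in(-29,29)]+[[0,80,0]]
    for q in proj(s,T(pd,D)): cv2.circle(im,tuple(int(round(v)) for v in q),1,(255,255,0),-1)
    cv2.imwrite(f'pics/{c}1o.png',im); out.append(im)
    for r in bot.recognise(c,'cup_tab'): print(c,r['confidence'],c2w(s,r['point']).round())
cv2.imwrite('pics/mix1.png',np.hstack([cv2.resize(out[1][220:310,290:410],None,fx=3.3,fy=3.3),cv2.resize(out[2][220:310,130:250],None,fx=3.3,fy=3.3)]))
E
```

```text
t 3.85 pos [555.1 381.4 218.5] jaw deg 1.7 toolz [ 0.001 -0.001 -1.   ] F [-1.5  0.7  0.5] w 56.1 j [-0.8   0.67  0.3   1.35 -0.2   1.15 -0.44]
shift cm [ 0.09 -0.37 18.45] twist -0.3
wrist 0.93 [756. 434.  34.]
wrist 0.66 [433. 467.   9.]
wrist 0.65 [556. 304.   4.]
scene 0.89 [734. 423.  29.]
scene 0.57 [558. 303.  40.]
scene 0.56 [442. 464.  42.]
side 0.9 [743. 424.  34.]
side 0.75 [551. 302.  31.]
side 0.58 [458. 465.  25.]
```

View pics/wrist1o.png

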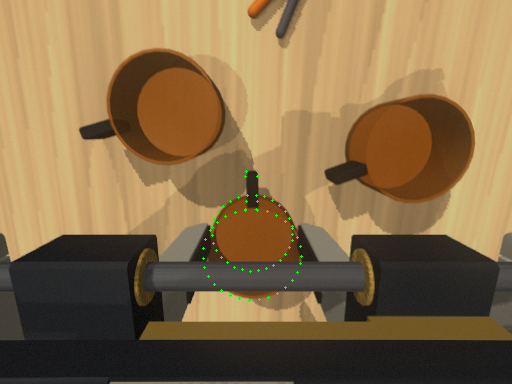

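View pics/mix1.png

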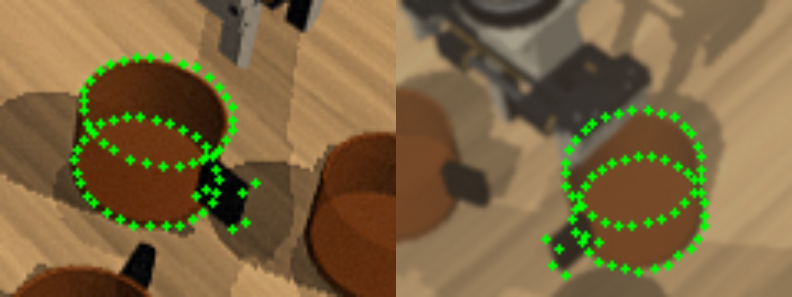

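```bash
python3 - <<'E'
import cv2,numpy as np
a=cv2.imread('pics/wrist1.png')[155:300,190:320];b=cv2.imread('pics/wrist1o.png')[155:300,190:320]
cv2.imwrite('pics/w1c.png',cv2.resize(np.hstack([a,b]),None,fx=3,fy=3,interpolation=cv2.INTER_CUBIC))
E
```

```text
(no output)
```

View pics/w1c.png

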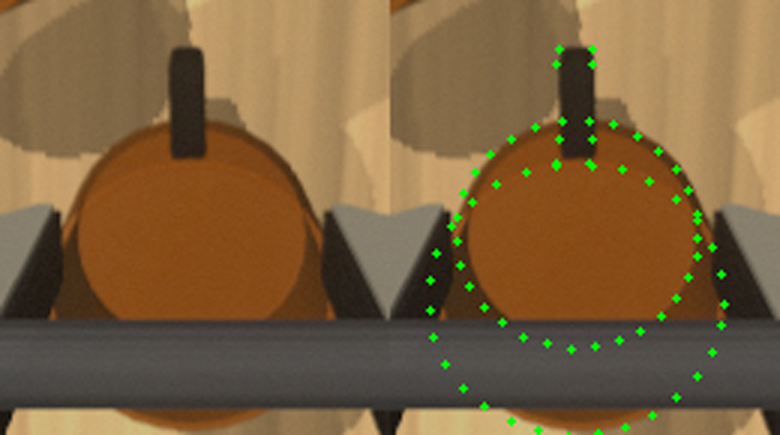

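The wrist view shows the black tab at crop pixel (188,100), within about 2 mm of the model. I'll descend over it and grip.

>>> arm_command(
  plan=[
    [[0.1,-0.25,2.3],0],
    [[0,0,2.3],0],
    [[0,0,2.3],0],
    [[0,0,2.3],0],
    [[0,0,2.3],0],
    [[0,0,2.3],0],
    [[0,0,2.3],0],
    [[0,0,2.3],0],
    [[0,0,0],0],
    [[0,0,0],0],
  ],
)

```text
time: 4.98
tool_pos: [549.0, 385.6, 33.7]
eef_rot: [0.694, 0.72, -0.001, -0.0]
wrist_force: [-0.2, -0.1, 0.7]
gripper_width: 55.8
```

>>> arm_command(
  plan=[
    [[0,0,0],0],
    [[0,0,0],0],
    [[0,0,0],0],
    [[0,0,0],0],
    [[0,0,0],0],
    [[0,0,0],0],
  ],
  fingers=-1,
)

```text
time: 5.48
tool_pos: [550.6, 385.3, 35.2]
eef_rot: [0.695, 0.719, 0.0, 0.0]
wrist_force: [-1.4, -0.1, -0.2]
gripper_width: 20.1
```

```bash
python3 go.py 512 150 50 -7.3; python3 - <<'E'
from h import *
a=snap('scene')['pixels'];b=snap('wrist')['pixels']
cv2.imwrite('pics/g1.png',np.hstack([cv2.resize(a[200:300,270:400],(520,400)),cv2.resize(b[150:334,180:330],(280,400))])[:,:,::-1])
E
```

```text
t 5.4833 pos [550.6 385.3  35.2] jaw deg 2.0 toolz [ 0.001  0.    -1.   ] F [-1.4 -0.1 -0.2] w 20.1 j [-0.78  0.86  0.25  1.53 -0.26  0.79 -0.39]
shift cm [-23.38  -4.66  -1.5 ] twist 9.3
```

View pics/g1.png

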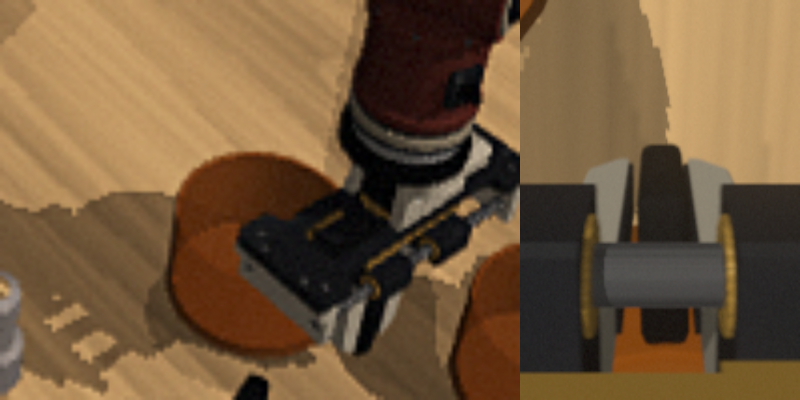

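Tab is between the fingers, which were still closing at 20 mm. I'll hold until they stop.

>>> arm_command(
  plan=[
    [[0,0,0],0],
    [[0,0,0],0],
    [[0,0,0],0],
    [[0,0,0],0],
  ],
)

```text
time: 5.92
tool_pos: [551.2, 385.2, 35.1]
eef_rot: [0.695, 0.719, 0.001, 0.0]
wrist_force: [1.5, 0.1, 3.0]
gripper_width: 14.0
```

>>> arm_command(
  plan=[
    [[0,0,-0.4],0],
    [[0,0,-0.4],0],
    [[0,0,-0.4],0],
    [[0,0,-0.4],0],
    [[0,0,0],0],
    [[0,0,0],0],
  ],
)

```text
time: 6.42
tool_pos: [550.3, 385.3, 50.9]
eef_rot: [0.695, 0.719, 0.0, -0.0]
wrist_force: [0.8, -0.2, -2.0]
gripper_width: 14.1
```

```bash
python3 go.py 512 150 50 -7.3; python3 - <<'E'
from h import *
a=snap('scene')['pixels'];b=snap('side')['pixels']
cv2.imwrite('pics/g2.png',np.hstack([cv2.resize(a[200:300,270:370],(400,400)),cv2.resize(b[220:320,140:240],(400,400))])[:,:,::-1])
E
```

```text
t 6.4167 pos [550.3 385.3  50.9] jaw deg 2.0 toolz [ 0.  0. -1.] F [ 0.8 -0.2 -2. ] w 14.1 j [-0.78  0.84  0.25  1.52 -0.26  0.81 -0.4 ]
shift cm [-23.38  -4.64   0.08] twist 9.3
```

View pics/g2.png

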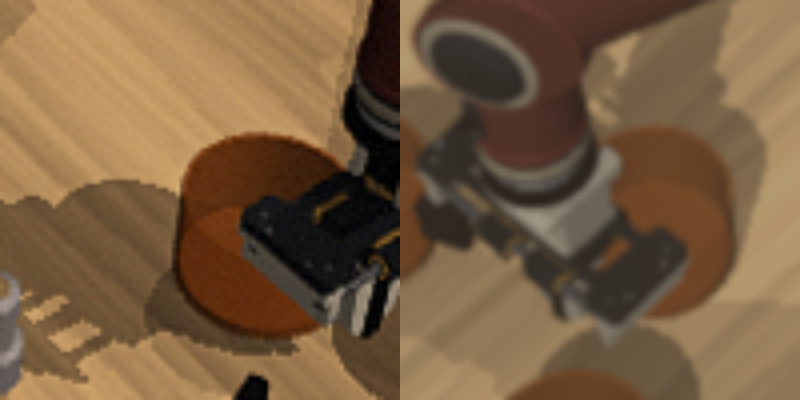

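>>> arm_command(
  plan=[
    [[-1.0,-0.2,0],0],
    [[-1.5,-0.3,0],0],
    [[-2,-0.3,0],0],
    [[-2,-0.4,0],0],
    [[-2,-0.4,0],0],
    [[-2,-0.4,0],0],
    [[-2,-0.4,0],0],
    [[-2,-0.4,0],2.3],
    [[-2,-0.3,0],2.3],
    [[-2,-0.3,0],2.3],
    [[-1.9,-0.2,0],2.4],
    [[-1,-0.1,0],0],
    [[-0.5,0,0],0],
    [[0,0,0],0],
    [[0,0,0],0],
  ],
)

```text
time: 7.77
tool_pos: [514.2, 166.9, 50.7]
eef_rot: [0.75, 0.661, 0.001, -0.0]
wrist_force: [0.2, 0.9, -2.2]
gripper_width: 13.8
```

```bash
python3 go.py 513.5 88.5 38 -7.3; python3 - <<'E'
from h import *
a=snap('scene','s3')['pixels'];b=snap('side','d3')['pixels'];snap('wrist','w3')
cv2.imwrite('pics/g3.png',np.hstack([cv2.resize(a[100:260,210:370],(400,400)),cv2.resize(b[120:280,200:360],(400,400))])[:,:,::-1])
E
```

```text
t 7.7667 pos [514.2 166.9  50.7] jaw deg -7.3 toolz [ 0.001  0.001 -1.   ] F [ 0.2  0.9 -2.2] w 13.8 j [-0.51  0.69  0.24  1.92 -0.29  0.57 -0.2 ]
shift cm [-7.79  0.92  1.26] twist 0.0
```

View pics/g3.png

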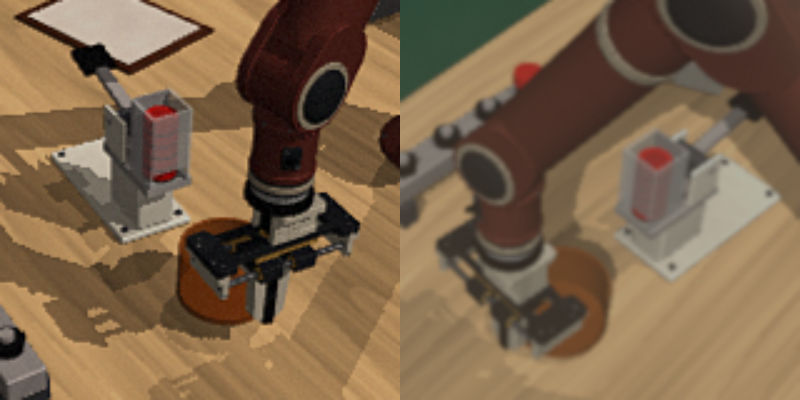

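View pics/w3.png

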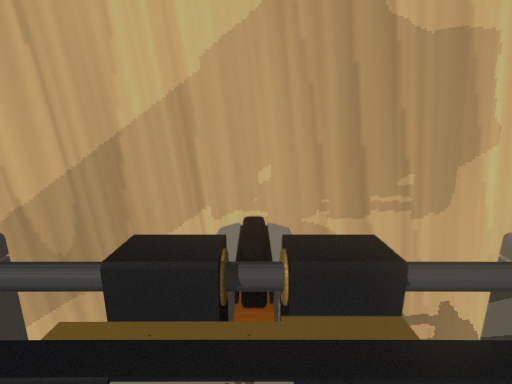

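Cup carried level. Next I refine the dispenser pose, which is now unobscured in both views.

```bash
python3 - <<'E'
from fit import *
A=[]
for c,f,(x,y) in(('scene','s3',(235,110)),('side','d3',(280,150))):
    im=cv2.imread(f'pics/{f}.png')[y:y+75,x:x+80]
    A.append(cv2.resize(im,(400,375),interpolation=cv2.INTER_CUBIC))
cv2.imwrite('pics/d3c.png',np.hstack(A))
E
```

```text
(no output)
```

View pics/d3c.png

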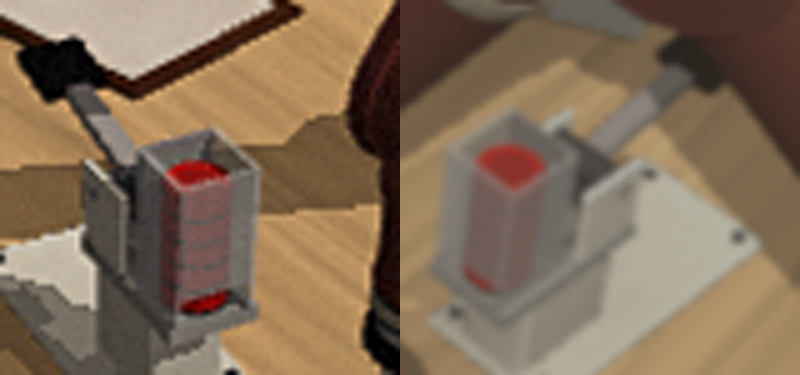

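```bash
python3 - <<'E'
from fit import *
s=snap('scene');d=snap('side')
S=np.array([(137,153),(213,130),(258,168),(175,187),(64,67)])/5-.4+[235,110]
D=np.array([(47,150),(111,108),(177,152),(111,200)])/5-.4+[280,150]
mag=np.array([[-29,29,210],[-29,-29,210],[29,-29,210],[29,29,210]])
for o in (0,1,2,3):
    m=np.roll(mag,o,axis=0)
    def g(p):
        return np.r_[(proj(s,T(p,np.vstack([m,[[0,-190,183]]])))-S).ravel()]
    def g2(p): return (proj(d,T(p,np.roll(mag,p2,axis=0)))-D).ravel()
    q=least_squares(g,[492,-74,-.12])
    print('scene',o,q.cost,q.x,q.fun.round(1))
    p2=o
    q=least_squares(g2,[492,-74,-.12]); print('side',o,q.cost,q.x,q.fun.round(1))
E
```

```text
scene 0 619.8090339920842 [ 4.97649359e+02 -7.73907542e+01 -1.96236905e-01] [ 23.4   3.7   0.3  -0.7 -25.4  -4.6  -1.2   0.8   2.7  -1.7]
side 0 346.3469594082692 [491.68449563 -73.45748657  -1.83125682] [ -0.4  -2.   -1.5  17.8   0.3   1.6   1.7 -19.1]
scene 1 267.6596217678209 [ 4.98936447e+02 -7.66430801e+01 -2.15649788e-01] [ 5.9  7.8  8.   8.6 -8.7 -8.  -8.9 -8.3  3.5 -1.7]
side 1 346.34696014202126 [ 4.91684507e+02 -7.34574825e+01 -2.60431062e-01] [ -0.4  -2.   -1.5  17.8   0.3   1.6   1.7 -19.1]
scene 2 203.21577760355763 [ 4.93420253e+02 -7.57777365e+01 -5.97362010e-02] [ -0.3  -0.9  -5.6  12.3   1.1  -0.4   7.5 -12.5  -2.7  -0.2]
side 2 346.34695955990486 [491.68440351 -73.45754928   1.31008061] [ -0.4  -2.1  -1.5  17.8   0.3   1.6   1.7 -19.1]
scene 3 542.6926480051785 [ 4.90777137e+02 -7.65941204e+01 -4.05420234e-03] [ 15.   -6.1 -15.1   3.7 -13.4   4.4  18.3  -5.   -4.8   0.3]
side 3 346.34696029492176 [491.68439205 -73.45755277   2.88084868] [ -0.4  -2.1  -1.5  17.8   0.3   1.6   1.7 -19.1]
```

```bash
python3 - <<'E'
from fit import *
s=snap('scene');d=snap('side')
S=np.array([(137,153),(213,130),(258,168),(175,187),(64,67)])/5-.4+[235,110]
D=np.array([(47,150),(111,108),(177,152),(111,200)])/5-.4+[280,150]
m0=np.array([[-29,29,210],[-29,-29,210],[29,-29,210],[29,29,210]])[::-1]
res=[]
for o in range(4):
  for k in range(4):
    ms=np.vstack([np.roll(m0,o,axis=0),[[0,-190,183]]]);md=np.roll(m0,k,axis=0)
    g=lambda p:np.r_[(proj(s,T(p,ms))-S).ravel(),(proj(d,T(p,md))-D).ravel()]
    q=least_squares(g,[492,-74,-.12]);res.append((q.cost,o,k,q.x,q.fun.round(1)))
res.sort(key=lambda r:r[0]);print(res[0]);p=res[0][3]
print(T(p,[[0,80,0],[0,164,0],[0,-190,183]]))
E
python3 go.py 513.5 88.5 38 -7.3
```

```text
(np.float64(6.152109540429454), 3, 0, array([ 4.93874699e+02, -7.46979032e+01, -1.14383773e-01]), array([-0. , -1.1,  0.7, -0.8,  1. ,  0.1,  1.3,  1. ,  0. , -0.7, -0.9,
       -1.2, -0.6, -1.4,  0. , -0.3,  0.2, -1. ]))
[[ 503.00545984    4.77932127    0.        ]
 [ 512.5927587    88.23040694    0.        ]
 [ 472.18914208 -263.45631127  183.        ]]
t 8.1167 pos [513.8 166.6  50.5] jaw deg -7.3 toolz [-0.  0. -1.] F [-0.5 -0.2 -1.4] w 13.8 j [-0.51  0.69  0.24  1.92 -0.29  0.57 -0.21]
shift cm [-7.75  0.95  1.25] twist 0.0
```

>>> arm_command(
  plan=[
    [[0,0,0.4],0],
    [[0,0,0.4],0],
    [[0,0,0.4],0],
    [[-0.8,0.1,0],0],
    [[-1,0.1,0],0],
    [[-1,0.1,0],0],
    [[-1,0.1,0],0],
    [[-1,0.1,0],0],
    [[-1,0.1,0],0],
    [[-1,0.1,0],0],
    [[-0.8,0.1,0],0],
    [[-0.2,0.1,0],0],
    [[0,0,0],0],
    [[0,0,0.2],0],
    [[0,0,0.15],0],
    [[0,0,0],0],
    [[0,0,0],0],
  ],
)

```text
time: 9.53
tool_pos: [513.0, 88.4, 35.1]
eef_rot: [0.75, 0.661, 0.0, -0.0]
wrist_force: [0.8, 1.1, -0.8]
gripper_width: 14.1
```

```bash
python3 go.py 512.6 88.2 35 -7.3; python3 - <<'E'
from fit import *
A=[]
for c,(x,y) in(('scene',(220,130)),('side',(220,150))):
    s=snap(c); im=s['pixels'][:,:,::-1].copy(); pd=(493.9,-74.7,-.114)
    cc=circ+[0,80,0]
    im=cv2.resize(im[y:y+100,x:x+100],(400,400),interpolation=cv2.INTER_CUBIC)
    for q in (proj(s,T(pd,cc[::3]))-[x,y])*4: cv2.circle(im,tuple(int(round(v)) for v in q),1,(0,255,0),-1)
    A.append(im)
cv2.imwrite('pics/g4.png',np.hstack(A))
E
```

```text
t 9.5333 pos [513.   88.4  35.1] jaw deg -7.2 toolz [ 0.     0.001 -1.   ] F [ 0.8  1.1 -0.8] w 14.1 j [-0.35  0.69  0.21  1.98 -0.28  0.5  -0.07]
shift cm [-0.02 -0.04  0.01] twist 0.1
```

View pics/g4.png

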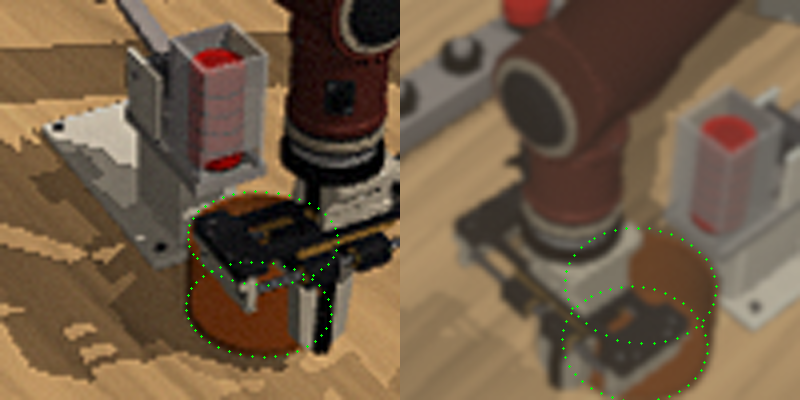

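The cup sits on the modelled place. Release and rise.

>>> arm_command(
  plan=[
    [[0,0,0],0],
    [[0,0,0],0],
    [[0,0,0],0],
    [[0,0,0],0],
    [[0,0,0],0],
  ],
  fingers=-0.3,
)

```text
time: 10.05
tool_pos: [512.9, 87.3, 35.2]
eef_rot: [0.751, 0.66, -0.0, 0.0]
wrist_force: [-0.2, -0.1, -0.2]
gripper_width: 32.1
```

>>> arm_command(
  plan=[
    [[0,0,-0.6],0],
    [[0,0,-1.2],0],
    [[0,0,-2.5],0],
    [[0,0,-2.5],0],
    [[0,0,-3.5],0],
    [[0,0,-4],0],
    [[0,0,-4],0],
    [[0,0,-4],0],
    [[0,0,-3],0],
    [[0,0,0],0],
  ],
)

```text
time: 10.88
tool_pos: [516.4, 87.3, 295.5]
eef_rot: [0.751, 0.66, 0.006, 0.004]
wrist_force: [-0.3, -0.6, 0.3]
gripper_width: 32.5
```

```bash
python3 go.py 472 -262 280 -7.3;  python3 - <<'E'
from fit import *
A=[]
for c,(x,y) in(('scene',(220,130)),('side',(220,150))):
    s=snap(c); im=s['pixels'][:,:,::-1].copy(); pd=(493.9,-74.7,-.114)
    cc=circ+[0,80,0]
    im=cv2.resize(im[y:y+100,x:x+100],(400,400),interpolation=cv2.INTER_CUBIC)
    for q in (proj(s,T(pd,cc[::3]))-[x,y])*4: cv2.circle(im,tuple(int(round(v)) for v in q),1,(0,255,0),-1)
    A.append(im)
cv2.imwrite('pics/g5.png',np.hstack(A))
E
```

```text
t 10.8833 pos [516.4  87.3 295.5] jaw deg -7.4 toolz [ 0.014  0.003 -1.   ] F [-0.3 -0.6  0.3] w 32.5 j [-0.45  0.35  0.34  1.69 -0.13  1.11 -0.2 ]
shift cm [-35.22   0.05   1.38] twist -0.1
```

View pics/g5.png

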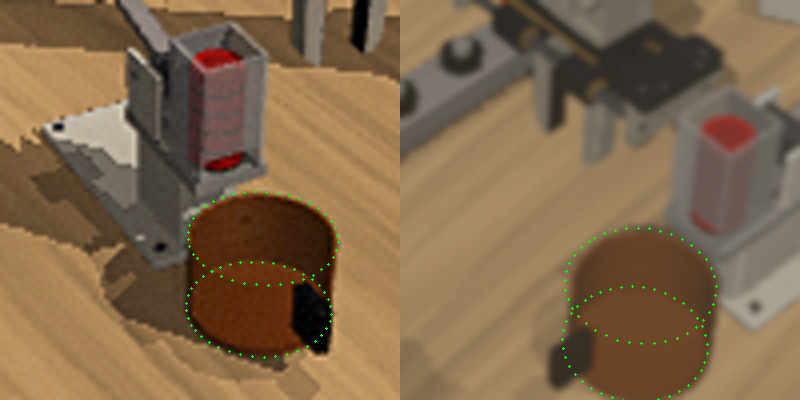

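The cup matches the mouth model within about 3 mm. Next: shut the fingers and go above the lever pad.

>>> arm_command(
  plan=[
    [[-1,0,0],0],
    [[-2,0,0],0],
    [[-2.3,0,0],0],
    [[-2.3,0,0],0],
    [[-2.3,0,0],0],
    [[-2.3,0,0],0],
    [[-2.3,0,0],0],
    [[-2.3,0,0],0],
    [[-2.3,0,0],0],
    [[-2.3,0,0],0],
    [[-2.3,0,0],0],
    [[-2.3,0,0],0],
    [[-2.3,0,0],0],
    [[-2.3,0,0],0],
    [[-2.3,0,0],0],
    [[-2,0,0],0],
    [[-0.6,0,0],0],
    [[0,0,0],0],
    [[0,0,0],0],
  ],
  fingers=-1,
)

```text
time: 12.57
tool_pos: [467.1, -263.7, 287.0]
eef_rot: [0.751, 0.66, -0.0, -0.001]
wrist_force: [1.0, 0.7, 0.2]
gripper_width: 0.2
```

```bash
python3 go.py 472 -262 225 -6.5;  python3 - <<'E'
from fit import *
A=[];pd=(493.9,-74.7,-.114)
for c,(x,y) in(('scene',(210,70)),('side',(270,100)),('wrist',None)):
    s=snap(c,c+'6')
    if c=='wrist': 
        print(proj(s,T(pd,[[0,-190,183]])));continue
    x,y=(x,y)
    im=cv2.resize(s['pixels'][y:y+100,x:x+100,::-1],(400,400),interpolation=cv2.INTER_CUBIC)
    for q in (proj(s,T(pd,[[-25,-165,178],[25,-165,178],[25,-215,188],[-25,-215,188]]))-[x,y])*4: cv2.circle(im,tuple(int(round(v)) for v in q),2,(0,255,0),-1)
    A.append(im)
cv2.imwrite('pics/g6.png',np.hstack(A))
E
```

```text
t 12.5667 pos [ 467.1 -263.7  287. ] jaw deg -7.3 toolz [-0.002  0.002 -1.   ] F [1.  0.7 0.2] w 0.2 j [ 0.17  0.4   0.44  1.65 -0.18  1.13  0.54]
shift cm [0.22 0.48 6.2 ] twist -0.8Traceback (most recent call last):
  File "<stdin>", line 3, in <module>
TypeError: cannot unpack non-iterable NoneType object
```

```bash
python3 - <<'E'
from fit import *
A=[];pd=(493.9,-74.7,-.114)
for c,(x,y) in(('scene',(200,70)),('side',(290,100)),('wrist',(200,180))):
    s=snap(c,c+'6')
    im=cv2.resize(s['pixels'][y:y+100,x:x+100,::-1],(266,266),interpolation=cv2.INTER_CUBIC)
    for q in (proj(s,T(pd,[[-25,-165,178],[25,-165,178],[25,-215,188],[-25,-215,188]]))-[x,y])*2.66: cv2.circle(im,tuple(int(round(v)) for v in q),2,(0,255,0),-1)
    A.append(im)
cv2.imwrite('pics/g6.png',np.hstack(A))
E
```

```text
(no output)
```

View pics/g6.png

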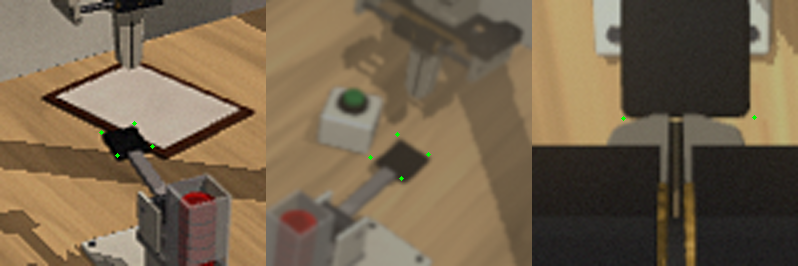

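View pics/wrist6.png

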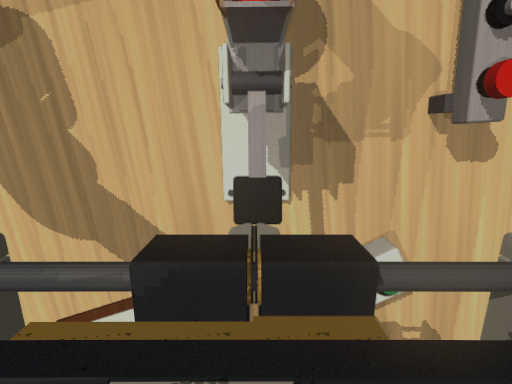

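```bash
python3 - <<'E'
from fit import *
pd=(493.9,-74.7,-.114)
w=snap('wrist');R,_=cv2.Rodrigues(np.array(w['rvec'],float));print('cam',-R.T@np.array(w['tvec']).ravel(),R[2],w['dist_coeffs'],w['fx'])
print(proj(w,T(pd,[[-25,-165,178],[25,-165,178],[25,-215,188],[-25,-215,188],[0,-190,183],[0,-29,210],[29,-29,104]])))
Rd=R2(pd[2])
for z in (178,188): print(z,((pz(w,[[234,177],[281,177],[282,224],[234,224],[258,200]],z)-[pd[0],pd[1],0])@Rd).round(0))
s=snap('scene');d=snap('side')
print('tcp',proj(s,[bot.observe()['tool_pos']]),proj(d,[bot.observe()['tool_pos']]),proj(w,[bot.observe()['tool_pos']]))
S=snap('scene');D=snap('side')
for n,c in(('scene',S),('side',D),('wrist',w)):
    for r in bot.recognise(n,'lever_pad'): print(n,r['confidence'],((c2w(c,r['point'])-[pd[0],pd[1],0])@Rd).round())
E
```

```text
cam [ 476.1657962  -197.90119471  454.09069635] [-0.0313257  -0.23371788 -0.9717997 ] [0.00496331 0.         0.         0.         0.        ] 274.898772131226
[[233.4980621  173.82617429]
 [282.97010528 173.23513656]
 [283.33894526 223.48042793]
 [234.23243079 224.02483936]
 [258.50011402 198.73501329]
 [257.35841913   6.02831132]
 [281.46810688  46.68530391]]
178 [[ -25. -168.  178.]
 [  23. -169.  178.]
 [  25. -219.  178.]
 [ -26. -218.  178.]
 [  -0. -193.  178.]]
188 [[ -24. -167.  188.]
 [  22. -167.  188.]
 [  24. -216.  188.]
 [ -25. -215.  188.]
 [  -1. -190.  188.]]
tcp [[248.08618051  94.02873469]] [[346.73097975 134.01179077]] [[254.19753416 238.88266044]]
scene 0.62 [  13. -167.  173.]
side 0.58 [  -3. -157.  172.]
wrist 0.62 [   2. -161.  175.]
```

All three cameras agree on the pad within about 2 mm, so I press at (472,-264). I descend to about 10 mm above it.

>>> arm_command(
  plan=[
    [[0,0.2,1],0],
    [[0,0.25,2],0],
    [[0,0,2],0],
    [[0,0,2],0],
    [[0,0,1.2],0],
    [[0,0,0.8],0],
    [[0,0,0],0],
    [[0,0,0],0],
  ],
)

```text
time: 13.88
tool_pos: [472.1, -265.4, 197.9]
eef_rot: [0.751, 0.66, -0.0, -0.0]
wrist_force: [0.0, 0.0, 0.2]
gripper_width: 0.5
```

>>> arm_command(
  plan=[
    [[0,0,0.5],0],
    [[0,0,0.5],0],
    [[0,0,0.5],0],
    [[0,0,0.5],0],
    [[0,0,0.5],0],
    [[0,0,0.5],0],
    [[0,0,0.5],0],
    [[0,0,0.5],0],
    [[0,0,0.5],0],
    [[0,0,0.5],0],
    [[0,0,0.5],0],
    [[0,0,0.5],0],
    [[0,0,0.3],0],
    [[0,0,0],0],
    [[0,0,0],0],
  ],
)

```text
time: 15.13
tool_pos: [472.2, -268.6, 136.4]
eef_rot: [0.751, 0.66, -0.001, 0.003]
wrist_force: [-2.0, -3.0, 6.0]
gripper_width: 0.2
```

```bash
cat > look.py <<'E'
import sys
from fit import *
o=bot.observe();print(o['time'],o['tool_pos'].round(1),o['wrist_force'].round(1))
A=[]
for c,(x,y) in(('scene',(215,105)),('side',(235,130))):
    s=snap(c)
    A.append(cv2.resize(s['pixels'][y:y+110,x:x+110,::-1],(400,400),interpolation=cv2.INTER_CUBIC))
cv2.imwrite(f'pics/{sys.argv[1]}.png',np.hstack(A))
E
python3 look.py p1
```

```text
15.1333 [ 472.2 -268.6  136.4] [-2. -3.  6.]
```

View pics/p1.png

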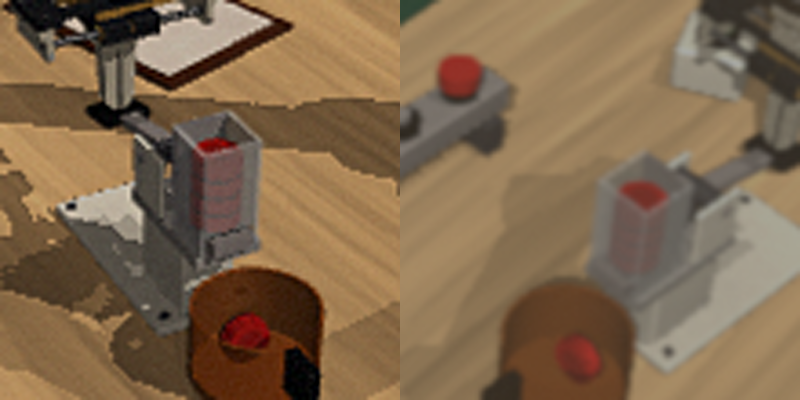

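One cap is in the cup (scene crop (245,332)), the lever nearly horizontal. I nudge to the stop so the 0.33 is certain, then let up.

>>> arm_command(
  plan=[
    [[0,0,0.3],0],
    [[0,0,0.2],0],
    [[0,0,0],0],
  ],
)

```text
time: 15.48
tool_pos: [472.3, -268.4, 133.7]
eef_rot: [0.751, 0.66, 0.0, 0.003]
wrist_force: [-5.3, -0.4, 20.1]
gripper_width: 0.7
```

At the stop (20 N). Up, and wait.

>>> arm_command(
  plan=[
    [[0,0,-0.5],0],
    [[0,0,-0.8],0],
    [[0,0,-0.8],0],
    [[0,0,-0.8],0],
    [[0,0,-0.8],0],
    [[0,0,-0.8],0],
    [[0,0,-0.8],0],
    [[0,0,-0.8],0],
    [[0,0,-0.7],0],
    [[0,0,0],0],
    [[0,0,0],0],
    [[0,0,0],0],
    [[0,0,0],0],
    [[0,0,0],0],
    [[0,0,0],0],
    [[0,0,0],0],
    [[0,0,0],0],
    [[0,0,0],0],
    [[0,0,0],0],
    [[0,0,0],0],
  ],
)

```text
time: 17.15
tool_pos: [472.0, -265.3, 198.2]
eef_rot: [0.751, 0.66, -0.0, 0.0]
wrist_force: [-0.2, 0.8, -0.1]
gripper_width: 0.6
```

```bash
python3 look.py p1u
```

```text
17.15 [ 472.  -265.3  198.2] [-0.2  0.8 -0.1]
```

View pics/p1u.png

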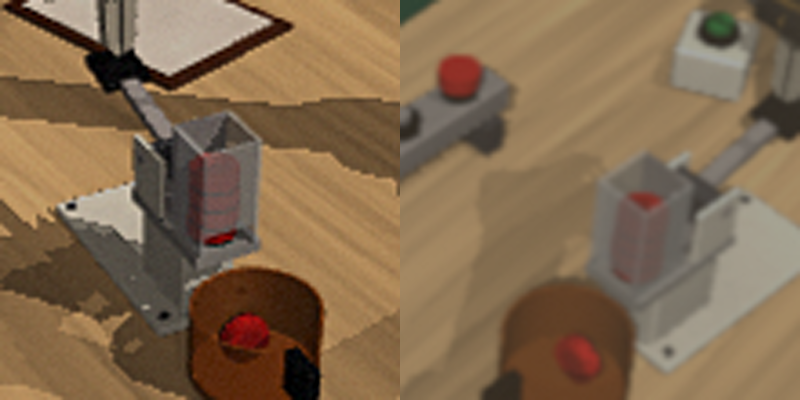

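The lever is up, the stack has dropped to four, and one cap is in the cup. Second press.

>>> arm_command(
  plan=[
    [[0,0,0.5],0],
    [[0,0,0.5],0],
    [[0,0,0.5],0],
    [[0,0,0.5],0],
    [[0,0,0.5],0],
    [[0,0,0.5],0],
    [[0,0,0.5],0],
    [[0,0,0.5],0],
    [[0,0,0.5],0],
    [[0,0,0.5],0],
    [[0,0,0.5],0],
    [[0,0,0.5],0],
    [[0,0,0.3],0],
    [[0,0,0.3],0],
    [[0,0,0.2],0],
    [[0,0,0],0],
    [[0,0,0],0],
    [[0,0,0],0],
  ],
)

```text
time: 18.75
tool_pos: [471.9, -268.0, 133.7]
eef_rot: [0.751, 0.66, -0.0, 0.002]
wrist_force: [-5.2, -1.1, 22.3]
gripper_width: -0.1
```

>>> arm_command(
  plan=[
    [[0,0,-0.5],0],
    [[0,0,-0.8],0],
    [[0,0,-0.8],0],
    [[0,0,-0.8],0],
    [[0,0,-0.8],0],
    [[0,0,-0.8],0],
    [[0,0,-0.8],0],
    [[0,0,-0.8],0],
    [[0,0,-0.7],0],
    [[0,0,0],0],
    [[0,0,0],0],
    [[0,0,0],0],
    [[0,0,0],0],
    [[0,0,0],0],
    [[0,0,0],0],
    [[0,0,0],0],
    [[0,0,0],0],
    [[0,0,0],0],
    [[0,0,0],0],
    [[0,0,0],0],
  ],
)

```text
time: 20.42
tool_pos: [472.0, -265.3, 198.2]
eef_rot: [0.751, 0.66, -0.0, 0.0]
wrist_force: [-1.1, -0.1, 1.0]
gripper_width: 0.4
```

```bash
python3 look.py p2u
```

```text
20.4167 [ 472.  -265.3  198.2] [-1.1 -0.1  1. ]
```

View pics/p2u.png

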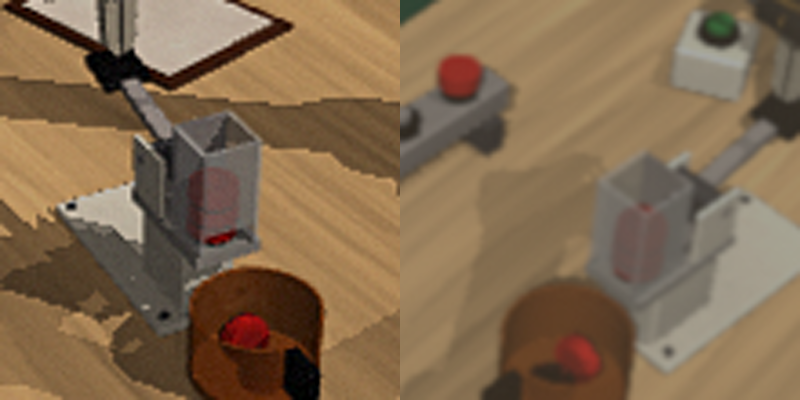

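```bash
python3 - <<'E'
from fit import *
A=[]
for c,(x,y) in(('scene',(260,170)),('side',(255,200))):
    s=snap(c); A.append(cv2.resize(s['pixels'][y:y+50,x:x+50,::-1],(400,400),interpolation=cv2.INTER_CUBIC))
cv2.imwrite('pics/p2z.png',np.hstack(A))
E
```

```text
(no output)
```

View pics/p2z.png

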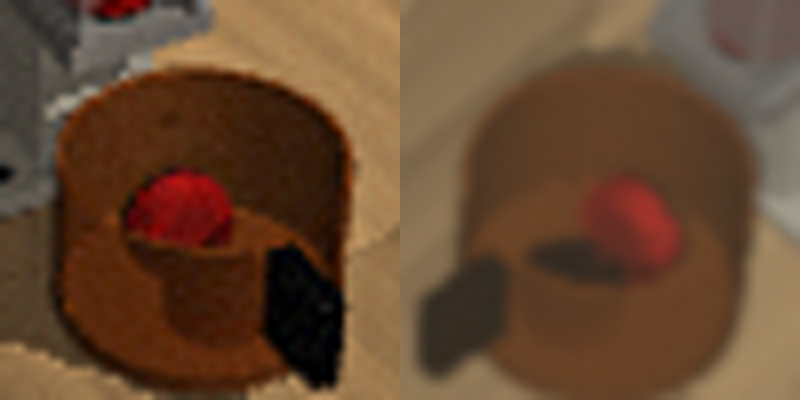

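Two caps are in the cup: one red at the deck side, and one showing its dark seal or through the wall. Three are left in the magazine. Third press.

>>> arm_command(
  plan=[
    [[0,0,0.5],0],
    [[0,0,0.5],0],
    [[0,0,0.5],0],
    [[0,0,0.5],0],
    [[0,0,0.5],0],
    [[0,0,0.5],0],
    [[0,0,0.5],0],
    [[0,0,0.5],0],
    [[0,0,0.5],0],
    [[0,0,0.5],0],
    [[0,0,0.5],0],
    [[0,0,0.5],0],
    [[0,0,0.3],0],
    [[0,0,0.3],0],
    [[0,0,0.2],0],
    [[0,0,0],0],
    [[0,0,0],0],
    [[0,0,0],0],
  ],
)

```text
time: 22.12
tool_pos: [471.8, -268.0, 133.7]
eef_rot: [0.751, 0.66, -0.0, 0.002]
wrist_force: [-6.0, -0.2, 21.9]
gripper_width: 0.3
```

>>> arm_command(
  plan=[
    [[0,0,-0.5],0],
    [[0,0,-0.8],0],
    [[0,0,-0.8],0],
    [[0,0,-0.8],0],
    [[0,0,-0.8],0],
    [[0,0,-0.8],0],
    [[0,0,-0.8],0],
    [[0,0,-0.8],0],
    [[0,0,-1.5],0],
    [[0,0,-2],0],
    [[0,0,-2],0],
    [[0,0,-2],0],
    [[0,0,-2],0],
    [[0,0,0],0],
    [[0,0,0],0],
    [[0,0,0],0],
    [[0,0,0],0],
    [[0,0,0],0],
    [[0,0,0],0],
    [[0,0,0],0],
  ],
)

```text
time: 23.78
tool_pos: [471.8, -265.1, 285.5]
eef_rot: [0.751, 0.66, -0.0, -0.001]
wrist_force: [0.8, 0.6, 0.1]
gripper_width: 0.2
```

```bash
python3 look.py p3u; python3 - <<'E'
from fit import *
A=[]
for c,(x,y) in(('scene',(260,170)),('side',(255,200))):
    s=snap(c); A.append(cv2.resize(s['pixels'][y:y+50,x:x+50,::-1],(400,400),interpolation=cv2.INTER_CUBIC))
cv2.imwrite('pics/p3z.png',np.hstack(A))
E
```

```text
23.7833 [ 471.8 -265.1  285.5] [0.8 0.6 0.1]
```

View pics/p3u.png

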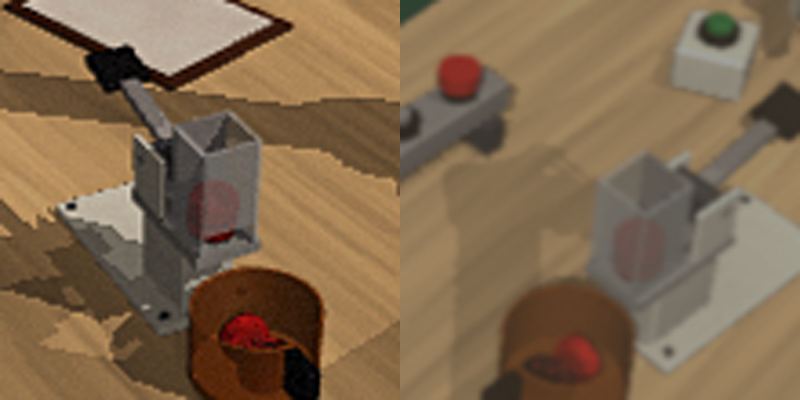

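View pics/p3z.png

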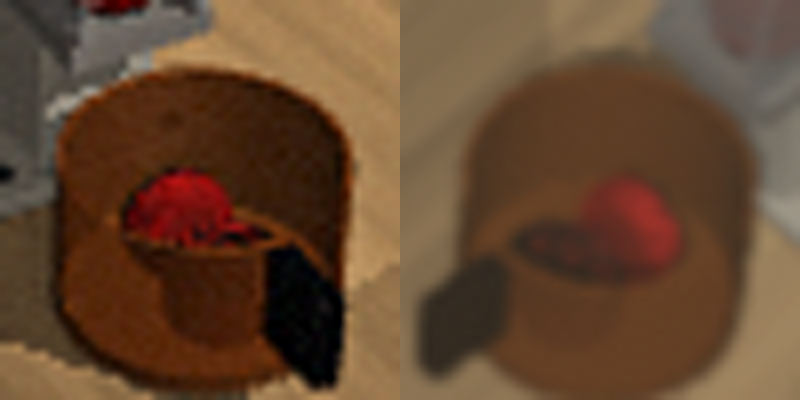

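Two caps are left in the magazine and the lever is up. I check the full scene for stray caps.

```bash
python3 - <<'E'
from fit import *
s=snap('scene','end');snap('side','ende')
w=snap('wrist','endw')
pd=(493.9,-74.7,-.114);cc=circ+[0,80,0]
im=cv2.resize(s['pixels'][100:260,150:350,::-1],(800,640))[:600]
for q in (proj(s,T(pd,cc[::3]))-[150,100])*4: cv2.circle(im,tuple(int(round(v)) for v in q),1,(0,255,0),-1)
cv2.imwrite('pics/endo.png',im)
for c in('scene','side'):
    print(c,[ (round(r['confidence'],2),c2w({'scene':s}.get(c,s) if c=='scene' else bot.snapshot('side'),r['point']).round().tolist()) for r in bot.recognise(c,'cap1')])
E
```

```text
scene [(0.59, [508.0, -10.0, 41.0])]
side [(0.56, [494.0, -7.0, 43.0]), (0.41, [502.0, 28.0, 38.0])]
```

View pics/endo.png

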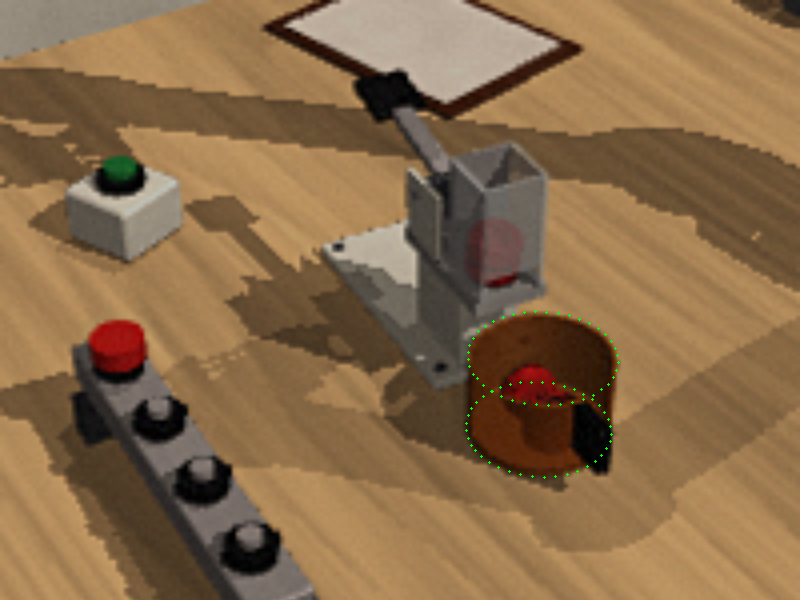

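View pics/ende.png

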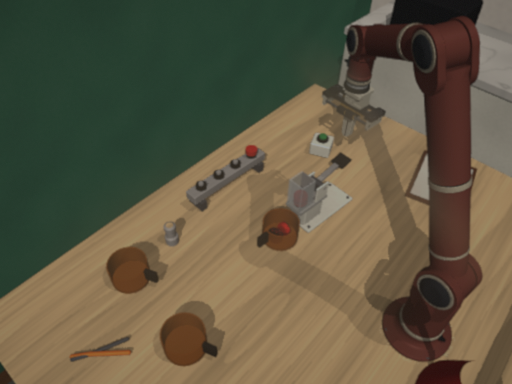

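No stray caps, the cup is on its mark, and the caps are below the rim. Handing in.

```bash
python3 -c "
from rig import bot
print(bot.sign_off(), bot.observe()['time'])"
```

```text
the job is handed in; nothing more can be done
the job is handed in; nothing more can be done
```

I stood the amber cup farthest to the robot's right under the drop. I then pressed the lever fully down three times, letting it spring all the way up after each press. I handed in at about 24 s of the 58 s allowed, and no verdict was reported.

- **Presses:** the lever reached its stop each time, at 20–22 N. After each press the pictures showed it back up, with the tool clear of it.
- **Cup:** in the last scene picture it stood upright, on the modelled place for the mouth point within about 3 mm.
- **Caps:** I saw no stray caps. The caps in the cup lie partly on each other below the rim, so I never saw all three at once. The count of three rests on the magazine going from five to two and the visible change after each press.
- **Green button and coupler:** neither was touched.

The network's cap readings disagreed slightly on position, by 15–40 mm, but all put the caps inside the cup. It put the lever pad 20–35 mm nearer the dispenser than my fit, so I used the fit, which all three cameras agreed on within about 2 mm.

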